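# Hang the open module frame on the bar stand

## Task

Take the module frame with the open window out of its holder and hang it over the bar of the stand, bar through the window, lowering it onto the bar rather than dropping it. Then let go so that it hangs there by itself; leave the solid cover plate in the holder and the other things on the bench where they are.

Things in the scene. Friction and masses are not known exactly. Their poses are not given: they have to be found in the camera images.
- frame: Aluminium frame, a flat rectangular loop 140 mm wide (y), 120 mm tall (z), 10 mm thick (x), 0.15 to 0.31 kg, upright in one slot of the holder. One open window 96 mm wide x 74 mm tall; top member 26 mm tall, bottom member 20 mm, sides 22 mm. Origin: centre of its underside; z points up. Either face may look either way.
- window_top (a point): Point on the frame: the middle of the window's upper edge, 94 mm above the frame's underside and 26 mm below its top edge, mid-thickness; axes as the frame. This edge must come to rest on the bar.
- plate: Solid aluminium cover plate with shallow ribs and no window, 140 x 120 x 10 mm, upright in the other slot, 90 mm from the frame. To be left alone. Origin: centre of its underside, axes as the frame.
- holder: Fixed black plastic holder, 150 mm (x) x 110 mm (y), two slots along its y, centred at x = -45 and +45 mm, 13 mm wide; slot floor 10 mm, top of the 10 mm thick slot walls 32 mm above the bench. The upright parts overhang it by 15 mm either side. Which part is in which slot varies. Origin: centre of its underside.
- stand: Fixed steel stand: base plate 190 x 110 x 12 mm, post 18 mm thick at x = +78 mm, 217 mm tall, and from its top a level round bar 14 mm thick, running along the stand's -x (roughly towards the robot) to a free end at x = -78 mm with a short upturned tip, 10 mm thick, its top 227 mm above the bench. Origin: on the underside below the bar's middle, z up.
- bar (a point): Middle of the bar, on its axis, 210 mm above the bench; axes as the stand: x along the bar towards the post, y across it, z up. The bar's top is 7 mm above this point.
- spool: Metal solder spool, 60 mm across and 42 mm tall, standing on the bench between stand and holder. Bystander. Origin: centre of its underside.
- bottle: White bottle, 44 mm across and 100 mm tall, standing at the far side of the bench. Bystander. Origin: centre of its underside.
- driver: Screwdriver, 140 mm long, lying on the bench between the robot's base and the work. Bystander. Origin: on its underside, near its middle; x points along it to the tip.

How it is judged:
By the outcome, as a careful person would: the job done as asked, in the order asked, and still so for the second after the job is handed in, with the robot touching nothing.
It also fails if it takes over 54 s, if anything falls off the work surface, if the arm or the gripper's body presses on something with over 40 N, if the wrist force passes 120 N, or if a joint passes its speed limit or range.

## Robot

A 7-joint arm with a two-finger parallel gripper is mounted at the origin on the work surface. World frame = base frame: x ahead of the robot, y to its left, z up, the work surface at z = 0. Lengths are in m, angles in rad, forces in N, time in s.
With the tool pointing down it reaches from about 0.425 to 0.95 m from the base axis. Payload 4.7 kg.
Tool frame: the origin (TCP) lies between the finger pads; the fingertips stand 25 mm ahead of it and the grasp point (between the pads) lies 6 mm ahead of it; z points along the fingers, y is the line along which they close (so a half turn about z gives the same grasp; the last joint's range is limited). The gripper opens to 85 mm and grips with 20 to 120 N. Pads are 22 mm wide; open, the fingers measure 114 mm over their backs; the gripper's body (76 mm by 85 mm) begins 54 mm behind the grasp point. The pads swing forward as they close: fully open they stand 13 mm farther back than shut.
Start: joints at [1.117, 0.469, -0.049, 1.532, 0.024, 1.141, -0.082], TCP at [0.278, -0.615, 0.256] pointing down, gripper open.
Joint ranges: [-2.59, 2.59], [-0.33, 1.99], [-1.39, 1.29], [0.1, 2.45], [-1.04, 4.18], [0.21, 1.99], [-2.66, 2.66]. Speed limits (rad/s): [2.57, 2.57, 3.14, 3.14, 3.14, 3.14, 3.14].

## Interface

Orientations are given as a 3x3 rotation matrix whose columns are the frame's x, y, z axes.
In Python, from rig import * gives the robot as it stands. Calls block until the motion is done:
- movep(position, orientation): joint-space move of the TCP to a pose.
- move_l(position, attitude=None, feed=0.15, until_force=None): straight line of the TCP; attitude=None keeps the orientation; feed is the mean speed in m/s. With until_force (N) it stops when the force on the tool has changed by that much, and returns True; else False.
- move_joints(angles): joint-space move.
- command_gripper(opening, newtons=None): finger opening in m; newtons is the grip in N (None keeps the last); returns when the fingers have stopped.
- sleep(seconds).
- inverse_kinematics(position, orientation): joint angles nearest the present ones, or None.
- sense(): the state.
- camera(name): name is "side" or "top" or "wrist"; returns (picture, depth): 480x640x3 uint8, red, green, blue; 480x640 float32, m along the optical axis (not along the pixel's ray), 0 where there is no reading.
- camera_params(name): a dict with "K" (3x3 intrinsics, pixels), "position" and "rotation" of the camera in the world; the wrist camera has in their place "tool_from_camera" (4x4, takes a point from camera to tool coordinates, whose origin is the TCP and whose axes are the flange's). Camera axes: x right, y down, z forward; pixel columns grow to the right and rows downward; lengths in m; the calibration is good to about 2 mm. The wrist camera is an equidistant fisheye: a pixel r from the principal point sees the ray r / f radians off the axis. A picture is of the moment at which its call begins: read the wrist's pose just before it. camera_params takes no time and is no camera call.
A pose or a line that the arm cannot do raises Unreachable and nothing moves.
- finish_job(): hands the job in; it is judged then, once.
The state is a dict: "time_s": time; "joint_pos": joint angles; "qd": joint speeds; "joint_efforts": joint torques, N m; "position": TCP position; "tcp_rot": TCP orientation; "wrist_force": force on the tool from outside, world axes, zero at the start; "ft_torque": the same for the moment, N m; "finger_gap": finger opening in m; "gripper_force": force on a finger pad.
Only numpy, scipy, OpenCV 4.12 (cv2) and the standard library are available. Lean on these libraries where they do the work, as an engineer would, in place of code of your own. Each camera call takes 0.05 s, during which the arm holds its last target. There are 200 camera calls.

## Working session

There is one attempt and no reset: what is moved stays moved. The work goes in short steps, each a Python script; the robot and the scene stay as the last script left them, time stands still between calls to the robot, and variables do not carry over. Pictures are saved under pics/ and viewed, at most 10 in all, crops included, and the job is handed in when it is done.

```bash
mkdir -p pics; ls; python3 - <<'E'
from rig import *
import cv2, numpy as np, pickle
d={}
for n in("side","top"):
    p,z=camera(n);q=camera_params(n);d[n]=(p,z,q);cv2.imwrite(f"pics/{n}0.png",p[:,:,::-1])
    print(n,np.round(q["K"],1).tolist(),np.round(q["position"],3),np.round(q["rotation"],3).tolist(),(z>0).mean())
pickle.dump(d,open("d0.pkl","wb"))
E
```

```text
pics
side [[537.5, 0.0, 316.8], [0.0, 537.5, 239.5], [0.0, 0.0, 1.0]] [0.507 0.786 0.547] [[-0.994, -0.03, 0.106], [-0.107, 0.471, -0.875], [-0.024, -0.881, -0.472]] 0.9957454427083333
top [[446.9, 0.0, 320.4], [0.0, 446.9, 234.5], [0.0, 0.0, 1.0]] [0.485 0.003 0.792] [[-0.027, -0.985, 0.173], [-0.999, 0.035, 0.042], [-0.047, -0.172, -0.984]] 0.9961295572916666
```

View pics/side0.png

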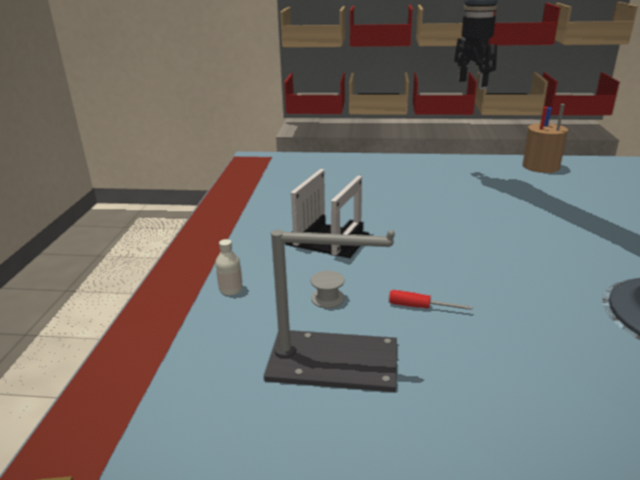

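View pics/top0.png

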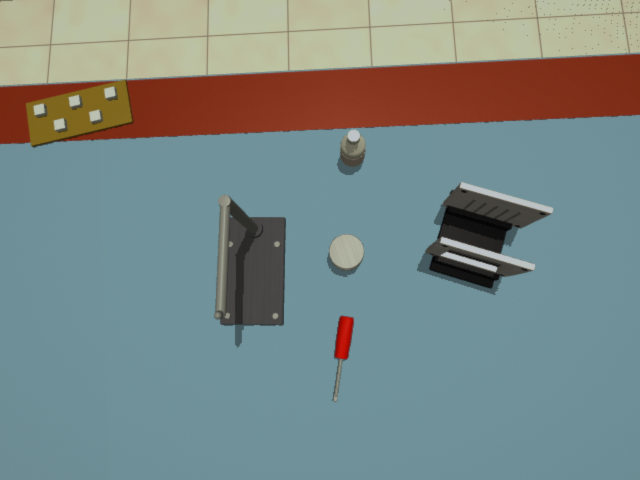

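The side view shows the slotted plate in the far slot (310,210) and the windowed frame in the near slot (347,215). In it, the bar runs from the post (278,237) to the upturned tip (390,235). The top view shows the frame's top edge from about (440,242) to (532,268) and the bar from (225,200) to (219,316).

```bash
cat > h.py <<'E'
import numpy as np, cv2
def cloud(z,q):
    v,u=np.mgrid[:480,:640]; K=q["K"]
    c=np.stack([(u-K[0,2])/K[0,0]*z,(v-K[1,2])/K[1,1]*z,z],-1)
    return c@np.array(q["rotation"]).T+np.array(q["position"])
def ray(q,uv,h):
    K=np.array(q["K"]);d=np.array(q["rotation"])@np.linalg.solve(K,[uv[0],uv[1],1]);p=np.array(q["position"])
    return p+d*(h-p[2])/d[2]
E
python3 - <<'E'
import pickle; from h import *
d=pickle.load(open("d0.pkl","rb"))
p,z,q=d["top"];P=cloud(z,q)
print("bench z",np.median(P[300:400,500:600,2]))
def blob(m,h,name):
    n,l,s,c=cv2.connectedComponentsWithStats(m.astype(np.uint8))
    for i in range(1,n):
        if s[i,4]<60: continue
        r=cv2.minAreaRect(np.argwhere(l==i)[:,::-1].astype(np.float32))
        b=[ray(q,x,h)[:2] for x in cv2.boxPoints(r)]
        b=np.array(b); e=[np.linalg.norm(b[1]-b[0]),np.linalg.norm(b[2]-b[1])]
        a=(b[1]-b[0]) if e[0]>e[1] else b[2]-b[1]
        print(name,"px",np.round(c[i]),"centre",np.round(b.mean(0),4),"size",np.round(e,4),"long dir deg",round(np.degrees(np.arctan2(a[1],a[0])),2),"depth z",np.round(np.median(P[l==i][:,2]),4))
roi=np.zeros((480,640),bool); roi[170:300,420:560]=1
br=p.min(2)>180
blob(roi&br&(P[...,2]>.115),.13,"tops")
blob((P[...,2]>.195)&(P[...,2]<.26)&(np.arange(640)[None]<330),.213,"bar")
B=(P[...,2]>.195)&(P[...,2]<.26)&(np.arange(640)[None]<330)
for r in range(190,325,8):
    c=np.where(B[r])[0]
    if len(c): m=c.mean(); print(r,c.min(),c.max(),np.round(ray(q,(m,r),.213),4),np.round(P[r,int(m)],4))
# side view cross-check
p,z,q=d["side"];P2=cloud(z,q)
m=(P2[...,2]>.195)&(P2[...,2]<.24)&(np.abs(P2[...,1])<.5)&(P2[...,0]>.2)&(P2[...,0]<.8)
Q=P2[m&(P2[...,1]>0.05)];print("side bar",len(Q),np.round(Q.min(0),3),np.round(Q.max(0),3),np.round(np.median(Q,0),3))
w=(P2[...,2]>.118)&(P2[...,2]<.145)&(P2[...,1]<-.05)&(P2[...,1]>-.45)&(P2[...,0]<.75)&(P2[...,0]>.3)
n,l,s,c=cv2.connectedComponentsWithStats(w.astype(np.uint8))
for i in range(1,n):
    if s[i,4]>30: A=P2[l==i]; print("side top",s[i],np.round(A.mean(0),3),np.round(A.min(0),3),np.round(A.max(0),3))
E
```

```text
bench z 0.0008187930894935636
tops px [506. 197.] centre [ 0.6488 -0.2472] size [0.0073 0.1368] long dir deg -108.95 depth z 0.1309
tops px [488. 253.] centre [ 0.5656 -0.2121] size [0.0075 0.137 ] long dir deg -108.92 depth z 0.1307
bar px [223. 255.] centre [0.5641 0.1556] size [0.1638 0.0221] long dir deg -1.26 depth z 0.216
198 219 230 [0.6417 0.1559 0.213 ] [0.6401 0.155  0.2191]
206 220 233 [0.6305 0.1531 0.213 ] [0.6294 0.1526 0.2174]
214 220 229 [0.6196 0.1557 0.213 ] [0.6185 0.1551 0.2178]
222 219 229 [0.6087 0.1563 0.213 ] [0.6074 0.1546 0.2192]
230 219 229 [0.5978 0.1562 0.213 ] [0.5967 0.1546 0.2188]
238 219 228 [0.587  0.1567 0.213 ] [0.5866 0.1567 0.2156]
246 218 228 [0.5763 0.1573 0.213 ] [0.5757 0.1562 0.2172]
254 219 228 [0.5656 0.1565 0.213 ] [0.5649 0.1557 0.2186]
262 218 227 [0.5551 0.1577 0.213 ] [0.5545 0.1572 0.2175]
270 217 227 [0.5445 0.1579 0.213 ] [0.5442 0.1575 0.2161]
278 217 227 [0.5341 0.1582 0.213 ] [0.5338 0.1573 0.2164]
286 216 226 [0.5237 0.1594 0.213 ] [0.5234 0.1583 0.2171]
294 216 226 [0.5133 0.1593 0.213 ] [0.5132 0.1587 0.215 ]
302 216 226 [0.503  0.1591 0.213 ] [0.5029 0.1582 0.2164]
310 215 225 [0.4929 0.1603 0.213 ] [0.4928 0.1596 0.2156]
318 215 220 [0.4828 0.1635 0.213 ] [0.4829 0.1606 0.2255]
side bar 1440 [0.481 0.15  0.195] [0.645 0.171 0.228] [0.566 0.165 0.214]
side top [291 169  33  30 308] [ 0.648 -0.237  0.127] [ 0.621 -0.312  0.118] [ 0.673 -0.174  0.133]
side top [331 176  31  31 309] [ 0.565 -0.201  0.127] [ 0.538 -0.276  0.118] [ 0.591 -0.141  0.132]
```

Both tops measure 137 x 7.5 mm at z = 0.131 and stand 90 mm apart. The bar is at z ≈ 0.217 and the tip-to-post length is right, so the measurements agree with the given sizes. Next I'll move above the frame and check with the wrist camera.

```bash
cat >> h.py <<'E'
def R(deg):
    a=np.radians(deg); y=np.array([np.cos(a),np.sin(a),0]); z=np.array([0,0,-1.]); return np.column_stack([np.cross(y,z),y,z])
F=np.array([.5656,-.2121]); FA=-18.9
B=np.array([.564,.157]); BA=-2.1
E
python3 - <<'E'
from rig import *; from h import *
print(np.round(sense()["tcp_rot"],2).tolist())
bd=np.array([np.cos(np.radians(BA)),np.sin(np.radians(BA))])
best=None
for k in(0,180):
    q=[inverse_kinematics([*p,z],R(a+k)) for p,z,a in((F,.25,FA),(F,.132,FA),(F,.4,FA),(B-.115*bd,.4,BA),(B-.115*bd,.28,BA),(B,.28,BA))]
    print(k,[None if x is None else np.round(x,2).tolist() for x in q])
    if all(x is not None for x in q):
        c=max(abs(x[6]) for x in q)
        if best is None or c<best[0]: best=(c,k)
k=best[1]; print("use",k)
command_gripper(.05,40)
movep([*F,.25],R(FA+k))
s=sense(); p,z=camera("wrist"); q=camera_params("wrist")
cv2.imwrite("pics/w1.png",p[:,:,::-1]); np.savez("w1.npz",p=p,z=z,K=q["K"],T=q["tool_from_camera"],pos=s["position"],rot=s["tcp_rot"])
print(s["time_s"],s["position"],s["finger_gap"]); print(np.round(q["tool_from_camera"],3).tolist(),q["K"])
E
```

```text
[[0.91, 0.41, -0.0], [0.41, -0.91, 0.0], [-0.0, -0.0, -1.0]]
0 [[0.59, 0.39, -0.39, 1.7, 0.17, 1.09, -0.19], [0.57, 0.52, -0.38, 1.81, 0.24, 0.86, -0.25], [0.59, 0.29, -0.4, 1.49, 0.12, 1.39, -0.14], [0.55, 0.14, -1.07, 1.73, 0.13, 1.35, -0.59], [0.46, 0.26, -1.03, 1.91, 0.25, 1.11, -0.71], [0.28, 0.42, -0.84, 1.69, 0.34, 1.18, -0.68]]
180 [[-0.47, 0.57, 1.12, 1.76, -0.55, 1.17, -2.66], [-0.44, 0.76, 1.11, 1.87, -0.8, 1.04, -2.47], [1.12, 0.56, -1.31, 1.46, 0.54, 1.53, 2.64], [0.64, 0.17, -1.2, 1.73, 0.17, 1.36, 2.52], [0.55, 0.31, -1.17, 1.91, 0.31, 1.13, 2.37], [0.47, 0.56, -1.17, 1.68, 0.54, 1.27, 2.29]]
use 0
2.3417 [ 0.56499002 -0.21424173  0.24982431] 0.0502244536549577
[[-0.001, -0.947, -0.323, 0.084], [1.0, -0.0, -0.0, -0.0], [0.0, -0.323, 0.947, -0.117], [0.0, 0.0, 0.0, 1.0]] [[371.64829954   0.         312.2095998 ]
 [  0.         371.64829954 240.26757354]
 [  0.           0.           1.        ]]
```

View pics/w1.png

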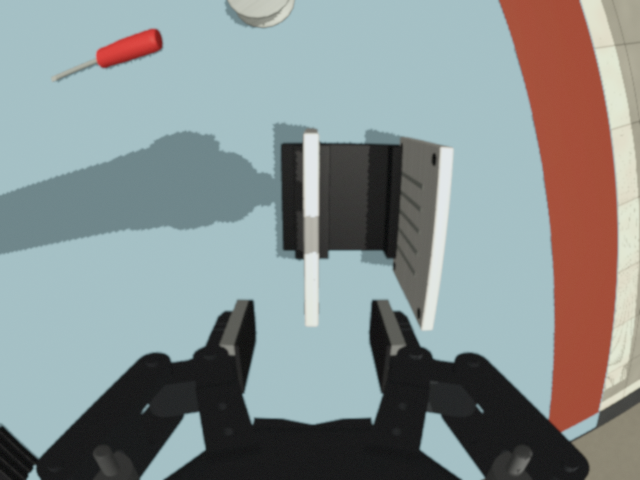

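The wrist view shows the frame's top edge from (311,130) to (311,325), centred and square between the fingers. I'll compute its centre from these pixels, then grasp and test-lift.

```bash
cat >> h.py <<'E'
def wray(K,T,pos,rot,uv,h):
    d=np.array([(uv[0]-K[0,2]),(uv[1]-K[1,2])]);r=np.hypot(*d);t=r/K[0,0]
    c=np.array([*(d/r*np.sin(t)),np.cos(t)]); w=rot@(T[:3,:3]@c); o=pos+rot@T[:3,3]
    return o+w*(h-o[2])/w[2]
E
cat > grasp.py <<'E'
from rig import *; from h import *
w=np.load("w1.npz")
m=w["p"].min(2)>170; m[:,:290]=0; m[:,335:]=0; m[:120]=0;m[335:]=0
m=cv2.morphologyEx(m.astype(np.uint8),cv2.MORPH_CLOSE,np.ones((31,3)))
r=cv2.minAreaRect(np.argwhere(m)[:,::-1].astype(np.float32)); print(r)
b=np.array([wray(w["K"],w["T"],w["pos"],w["rot"],x,.13)[:2] for x in cv2.boxPoints(r)])
b=b[np.argsort(b[:,1])]; lo,hi=b[:2].mean(0),b[2:].mean(0); c=(lo+hi)/2; v=hi-lo
ang=np.degrees(np.arctan2(v[1],v[0]))-90; print("centre",c,"len",np.linalg.norm(v),"FA",ang)
assert abs(np.linalg.norm(v)-.14)<.006 and np.linalg.norm(c-F)<.008
c=(c+F)/2; ang=(ang+FA)/2
movep([*c,.18],R(ang)); sleep(.2); print(sense()["position"]-np.array([*c,.18]))
print(move_l([*c,.132],feed=.08,until_force=8)); sleep(.2); s=sense();print(s["position"],s["wrist_force"])
command_gripper(0,60); sleep(.2)
s=sense(); print("gap",s["finger_gap"],s["gripper_force"],s["wrist_force"],s["position"],s["time_s"])
p,_=camera("side"); cv2.imwrite("pics/s2.png",cv2.resize(p[100:300,220:480,::-1],None,fx=3,fy=3))
np.savez("g.npz",c=c,ang=ang)
E
python3 grasp.py
```

```text
((311.5, 230.0), (194.0, 15.0), 90.0)
centre [ 0.56571307 -0.2101297 ] len 0.13976983162497592 FA -19.161353588749193
[ 0.00142863 -0.0005324   0.00234042]
False
[ 0.56601914 -0.2112166   0.13256962] [-0.02639746  0.50197136 -0.32084911]
gap 0.008640356059759833 60.2803909778595 [-0.45769192  0.02161585  3.63246274] [ 0.56587571 -0.2111678   0.13230856] 4.5667
```

```bash
python3 - <<'E'
from rig import *; from h import *
g=np.load("g.npz"); c=g["c"]
move_l([*c,.20],feed=.08); sleep(.2); s=sense(); print(s["wrist_force"],s["ft_torque"],s["finger_gap"],s["gripper_force"])
move_l([*c,.40],feed=.2); 
bd=np.array([np.cos(np.radians(BA)),np.sin(np.radians(BA))])
movep([*(B-.115*bd),.40],R(BA)); sleep(.4)
s=sense(); print(s["position"],s["wrist_force"],s["ft_torque"],s["finger_gap"],s["time_s"])
p,z=camera("side"); cv2.imwrite("pics/s3.png",cv2.resize(p[0:400,150:550,::-1],None,fx=1.5,fy=1.5))
q=camera_params("side");P=cloud(z,q)
m=(p.min(2)>110)&(P[...,2]>.25)&(P[...,2]<.42)&(abs(P[...,0]-.45)<.06)&(P[...,1]>0)&(P[...,1]<.3)
A=P[m]; print(len(A),A.min(0),A.max(0))
E
```

```text
[-0.2709503  -0.16697137 -1.86531179] [ 0.01619404 -0.00763264  0.00347881] 0.008530658385655589 59.572988748550415
[0.44926337 0.16097025 0.39993783] [-0.27568575  0.55057874 -1.43717605] [-0.02635032 -0.0082519  -0.04385055] 0.008641447533451814 8.8167
452 [0.44024927 0.092989   0.27832837] [0.45618035 0.2340954  0.41316908]
```

View pics/s3.png

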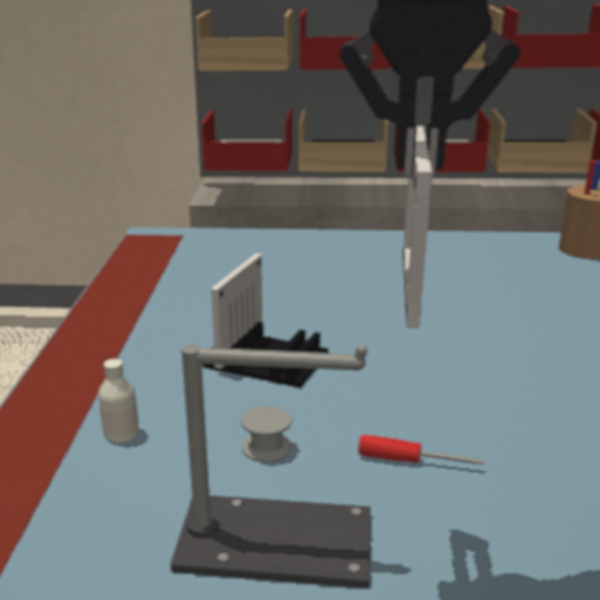

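The frame is held square: it spans y 0.093 to 0.234, with its bottom at (413,325). The fingertips at (403,168) end above the window. The bar tip at (361,352) is clear below. Next I'll insert it along the bar and check.

```bash
python3 - <<'E'
from rig import *; from h import *
bd=np.array([np.cos(np.radians(BA)),np.sin(np.radians(BA))])
print(move_l([*(B-.115*bd),.28],feed=.12,until_force=8))
print(move_l([*B,.28],feed=.08,until_force=8)); sleep(.3)
s=sense(); print(s["position"],s["wrist_force"],s["finger_gap"],s["time_s"])
p,z=camera("side"); cv2.imwrite("pics/s4.png",cv2.resize(p[100:400,200:500,::-1],None,fx=2,fy=2))
E
```

```text
False
False
[0.56389743 0.15702097 0.28013027] [-0.05102155  0.38488906 -1.99532035] 0.008560686371136921 11.9
```

View pics/s4.png

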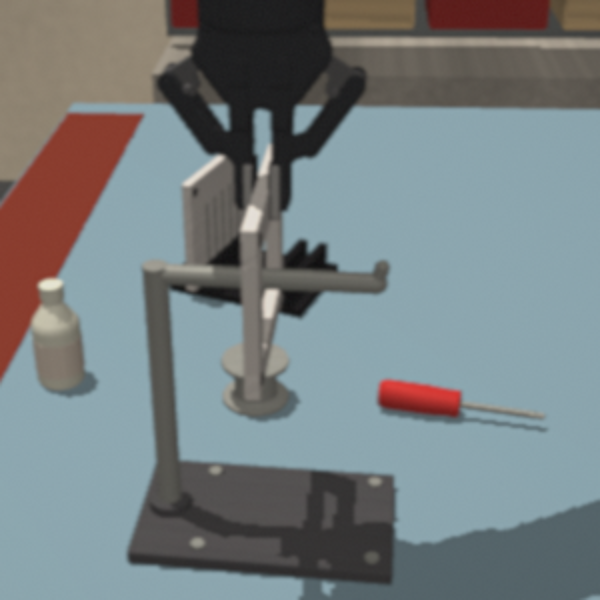

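The bar passes through the window at about (268,278), mid-bar. Next I'll lower the frame until it touches.

```bash
python3 - <<'E'
from rig import *; from h import *
print(move_l([*B,.252],feed=.04,until_force=5)); sleep(.2); f0=sense()["wrist_force"]
print(move_l([*B,.238],feed=.012,until_force=3)); sleep(.3)
s=sense(); print(s["position"],f0,s["wrist_force"],s["ft_torque"],s["finger_gap"],s["time_s"])
p,z=camera("side"); cv2.imwrite("pics/s5.png",cv2.resize(p[100:400,200:500,::-1],None,fx=2,fy=2))
E
```

```text
False
True
[0.5639782  0.15699248 0.24509224] [-1.205845   -1.02691298 -2.00549103] [ 0.37299311 -0.57322863  6.62726047] [-0.06066863  0.01097115 -0.01076442] 0.008525262310919454 13.975
```

View pics/s5.png

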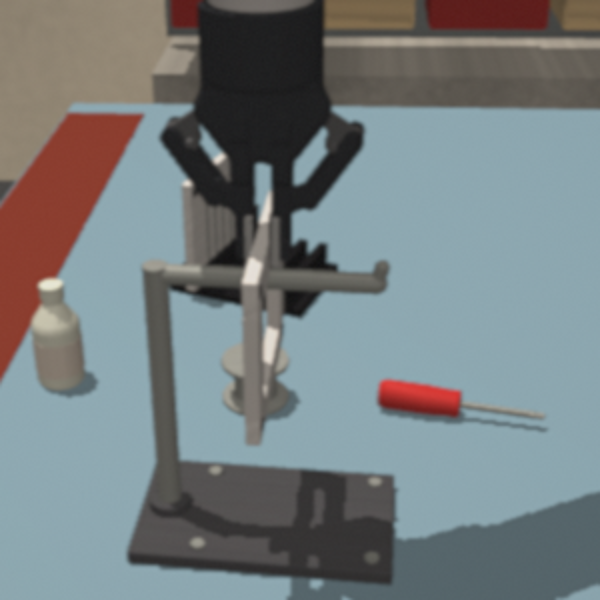

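Contact came at TCP z = 0.245, as predicted, and the frame's weight is on the bar. Next I'll release and retreat.

```bash
python3 - <<'E'
from rig import *; from h import *
for g in(.012,.016,.03,.05): command_gripper(g,20); sleep(.2)
s=sense();print(s["finger_gap"],s["wrist_force"],s["gripper_force"])
move_l([*B,.29],feed=.04); move_l([*B,.42],feed=.15); sleep(1.5)
s=sense();print(s["time_s"],s["wrist_force"])
p,z=camera("side");sleep(.5);p2,_=camera("side");print("motion",np.abs(p.astype(int)-p2).max())
t,_=camera("top")
im=np.hstack([cv2.resize(p2[100:400,200:500,::-1],(400,400)),cv2.resize(t[100:400,180:480,::-1],(400,400))])
cv2.imwrite("pics/s6.png",im)
P=cloud(z,camera_params("side"));m=(p.min(2)>105)&(abs(P[...,0]-.564)<.03)&(P[...,1]>.07)&(P[...,1]<.25)&(P[...,2]>.05)&(P[...,2]<.27)
A=P[m];print(len(A),A.min(0),A.max(0))
E
```

```text
0.05015887894443691 [ 0.53919528 -0.63337467 -0.15205592] 0.0
19.7 [-1.11825823 -0.43779911 -0.09451667]
motion 8
1326 [0.53414987 0.08617279 0.12643175] [0.59385936 0.23312663 0.2478048 ]
```

View pics/s6.png

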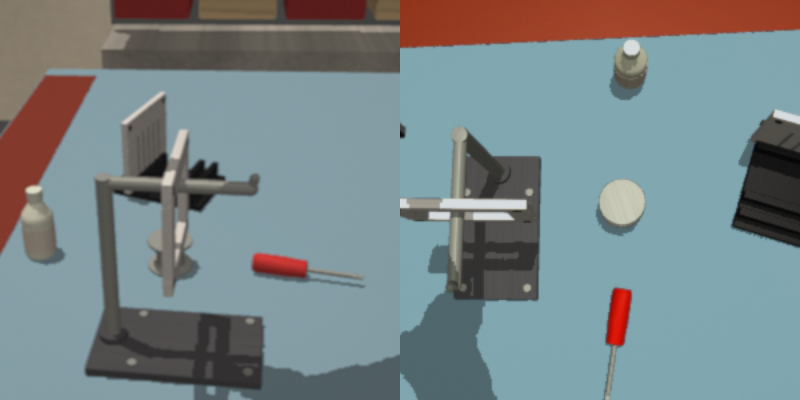

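The side view shows the frame hanging upright and still on the bar at (175,185), clear of the gripper. The top view shows it square across the bar at (460,210), with the plate, spool, bottle and driver where they were.

```bash
python3 -c "
from rig import *
print(finish_job())"
```

```text
the job is handed in; nothing more can be done
None
```

The frame was lowered onto the bar and released; it hangs there by itself, bar through its window, the plate and the other things look unmoved, and I handed the job in at about 20 s.

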